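# Reset the grind on the coffee mill

## Robot

A 6-joint arm with a two-finger parallel gripper is mounted at the origin on the work surface. World frame = base frame: x ahead of the robot, y to its left, z up, the work surface at z = 0. Lengths are in m, angles in rad, forces in N, time in s.
With the tool pointing down it reaches from about 0.35 to 0.975 m from the base axis. Payload 4.9 kg.
Tool frame: the origin (TCP) lies between the finger pads; the fingertips stand 19 mm ahead of it and the grasp point (between the pads) is the TCP; z points along the fingers, y is the line along which they close (so a half turn about z gives the same grasp; the last joint's range is limited). The gripper opens to 85 mm and grips with 20 to 120 N. Pads are 22 mm wide; open, the fingers measure 114 mm over their backs; the gripper's body (76 mm by 85 mm) begins 54 mm behind the grasp point. The pads swing forward as they close: fully open they stand 13 mm farther back than shut.
Start: joints at [1.189, 0.053, 1.613, -0, 1.476, -0.119], TCP at [0.162, 0.604, 0.211] pointing down, gripper open.
Joint ranges: [-3.01, 3.01], [-1.01, 2.22], [0.06, 2.58], [-1.02, 4.17], [0.09, 2.62], [-3.14, 3.14]. Speed limits (rad/s): [2.57, 2.57, 3.14, 3.14, 3.14, 3.14].

## Interface

Orientations are given as a rotation vector (axis times angle).
In Python, from station import ctrl gives the robot as it stands. The module is installed in compiled form; this text tells all that it offers.
- The arm moves only by the tool servo_tool, never from a script. Its argument "increments" is a list that holds one entry, the list of rows, each a list of 5 numbers: the finger opening in cm, from 0 to 8.54, then the shift along the tool's x, y, z in cm, then the turn about the tool's z in degrees. A call has 1 to 5 rows; each row is the pose to reach, as a shift and turn from the pose commanded when the call began, along the tool's axes at that moment; what a row does not reach only later rows make up. A row lasts 1/10 s, in which the tool goes at most 50 mm and 8.59 degrees, less where a joint would pass 70% of its speed; a pose out of reach is approached as far as the arm can. A call with a gripper value outside its range is refused whole. The fingers move at their own pace and stop on an object; "newtons" is the grip in N (left out, the last holds). Time passes only in rows, so rows that repeat a pose let the fingers close. It gives the time, the measured TCP pose, the force, the opening and the grip force at its end, in the units of the state.
- ctrl.get_obs(): the state, without advancing time (a new reading comes with each control period).
- ctrl.get_image(name): name is "scene" or "side" or "wrist"; returns a dict with "img" (480x640x3 uint8, red, green, blue), "fx", "fy", "cx", "cy" (pixels), "k1" (the pictures are not rectified: a ray, as slopes to the right and down, at radius r is drawn at 1 + k1 r^2 times it, then the intrinsics apply), "rvec" (rotation vector, rad) and "tvec" (3), from world to camera coordinates, as OpenCV has them; the wrist camera has in their place "mount" (4x4, takes a point from camera to tool coordinates, whose origin is the TCP and whose axes are the flange's). Camera axes: x right, y down, z forward; pixel columns grow to the right and rows downward; lengths in m; the calibration is good to about 2 mm. A picture is of the moment at which its call begins: read the wrist's pose just before it. There is no depth.
- ctrl.finish_job(): hands the job in; it is judged then, once.
The state is a dict: "t": time; "q": joint angles; "dq": joint speeds; "effort": joint torques, N m; "tool_pos": TCP position; "tool_rot": TCP orientation; "contact_force": force on the tool from outside, world axes, zero at the start; "wrist_torque": the same for the moment, N m; "opening": finger opening in m; "grip_force": force on a finger pad.
Only numpy, scipy, OpenCV 4.12 (cv2) and the standard library are available. Lean on these libraries where they do the work, as an engineer would, in place of code of your own. Each camera call takes 0.05 s, during which the arm holds its last target. There are 200 camera calls.

## Task

Change the grind setting of the coffee mill on the counter: loosen the lock ring by its lever (counter-clockwise) until the adjuster is free, turn the adjuster's knob clockwise until its pointer is in line with the marker post, then tighten the lock ring again so that it is firm, at a push of about 12 N on the lever's ear, without forcing it. Leave the other things on the counter alone and let go of the mill at the end.

Things in the scene. Friction and masses are not known exactly. Their poses are not given: they have to be found in the camera images.
- mill: squat coffee mill fixed to the counter: black foot 200 x 150 mm, aluminium column, round head 156 mm across whose top is 147 mm above the counter. Origin: centre of the foot's underside, on the vertical axis shared by head, adjuster and lock ring; z up. Turned about z by up to 0.35 rad; its +x (spout side) points away from the robot.
- lock_ring (a joint): turn of the lock ring about the vertical axis, rad, -1.8 to 0.85; grows counter-clockwise seen from above (loosening). A dark steel disc 68 mm across on the head, 165 to 175 mm above the counter, with one lever, pointing roughly to the robot. It starts nipped tight near 0; 0.6 rad counter-clockwise of the start the adjuster is quite free. The ring stays where it is left.
- ear (a point): centre, 183 mm above the counter and 71 mm from the axis, of the upright dark steel ear at the lever's end: 12 mm wide along its swing, 14 mm radially, top at 193 mm; under it the lever, 12 mm wide too, spans 166 to 174 mm. Pinch it or push it from above, fingers either side. Free, it moves with 1 to 2 N; once the ring bites, the push rises about 4 N per 0.1 rad clockwise.
- adjuster (a joint): turn of the adjuster about the vertical axis, rad, -1.9 to 0.9, starting within 0.06 of 0; grows counter-clockwise from above; 0: pointer along the mill's +x. Immovable while the ring is tight, turns with 0.06 N m when free, stays where left. Turned clockwise its cam sinks, so the ring then bites further clockwise than at the start, by an amount that must be felt.
- knob_grip (a point): on the axis, 215 mm above the counter: where to grip the adjuster's knob, a dark steel bar 44 mm long (along this point's x, the pointer's direction), 14 mm thick (grip across it, along y), from 198 to 228 mm above the counter. It stands above lever and ear; fingertips kept above 195 mm clear these.
- pointer_tip (a point): tip of the adjuster's slim steel pointer, 47 mm from the axis, 198 mm above the counter; x points outwards along the pointer.
- marker: marker clipped to the head: origin on the mill's axis at 150 mm above the counter; its x axis points outwards through the marker post. It is fixed, 0.45 to 1.05 rad clockwise of the mill's +x.
- marker_top (a point): top of the marker's slim upright steel post (6 x 6 mm), 56 mm from the axis, 192 mm above the counter: the pointer must point at it.
- clamp_plate: thin keyed steel plate, 54 mm across, hidden between lock ring and adjuster, 160 mm above the counter; it cannot turn. The ring presses it onto the adjuster: about 55 N of clamping after a steady push of 8 N at the ear, 85 N after 12 N, 130 N after 20 N. Not to be touched.
- grounds_cup: small steel cup, 52 mm across and 45 mm high, standing on the mill's foot under its spout; bystander, origin at the centre of its underside.
- scoop: steel scoop spoon, 150 mm long, lying beside the mill (its +y side); bystander, origin near its middle at its underside.
- bean_jar: amber glass jar with steel lid, 72 mm across, 95 mm high, standing beside the mill (its -y side); bystander, origin at the centre of its underside.
- brush: small brush, 170 mm long, lying on the counter; bystander, origin near its middle at its underside.
- mug: blue ceramic mug, 80 mm across, 90 mm high; bystander, origin at the centre of its underside.
- saucer: white saucer, 140 mm across, 18 mm high; bystander, origin at the centre of its underside.
- spice_can: labelled can, 60 mm across, 90 mm high; bystander, origin at the centre of its underside.
- sugar_bowl: white bowl, 100 mm across, 60 mm high; bystander, origin at the centre of its underside.
There are look-alikes about, which are no part of the job. What is shaped like the mill but pink is not meant.

How it is judged:
On the way, in this order (a step that is already met when the one before it is completed fails the run):
1. the lock ring is loose: it clamps the adjuster with less than 6 N (contact force between clamp_plate and anything else below 6 N), for 0.2 s.
2. with the ring still loose, the pointer is within 0.1 rad of the marker (angle between the x axis of pointer_tip and the x axis of marker, either way round below 0.1 rad and contact force between clamp_plate and anything else below 10 N), for 0.3 s.
At the end, for the whole second after the job is handed in: The pointer is in line with the marker post within 0.1 rad, and the lock ring is tight again, at rest, clamping the adjuster with 58 to 125 N (left after a push of about 8.5 to 19 N at the ear; 12 N is right) (angle between the x axis of pointer_tip and the x axis of marker, either way round below 0.1 rad and contact force between clamp_plate and anything else between 58 and 125 N and velocity of joint lock_ring between -0.05 and 0.05 rad/s); the robot touches nothing.
It fails at once if the lock ring is forced: the clamping exceeds 160 N (about 24 N pushed at the ear) (contact force between clamp_plate and anything else above 160 N).
It fails at once if a bystander is moved more than 30 mm (distance of any of grounds_cup, scoop, bean_jar, brush, mug, saucer, spice_can, sugar_bowl from where it was at the start of the episode above 0.03 m).
It also fails if it takes over 72 s, if anything falls off the work surface, if the arm or the gripper's body presses on something with over 40 N, if the wrist force passes 120 N, or if a joint passes its speed limit or range.

## Working session

There is one attempt and no reset: what is moved stays moved. The work goes in short steps, Python scripts to look and compute and a tool call to move; the robot and the scene stay as the last step left them, time stands still between calls to the robot, and variables do not carry over. Pictures are saved under pics/ and viewed, at most 10 in all, crops included, and the job is handed in when it is done.

Besides the shell and the picture viewer there is one more tool, called as a command line: name --argument value ..., lists and objects as JSON in quotes. servo_tool: Moves the arm, as the interface text tells. Its arguments: {"type":"object","properties":{"increments":{"type":"array"},"newtons":{"type":"number"}},"required":["increments"]}

```bash
mkdir -p pics
cat > h.py <<'E'
import numpy as np, cv2
from scipy.spatial.transform import Rotation as R
from station import ctrl
def cam(name):
    o=ctrl.get_obs(); d=ctrl.get_image(name)
    if name=="wrist":
        T=np.eye(4);T[:3,:3]=R.from_rotvec(o['tool_rot']).as_matrix();T[:3,3]=o['tool_pos']
        M=T@np.array(d['mount'])
    else:
        W=np.eye(4);W[:3,:3]=R.from_rotvec(np.ravel(d['rvec'])).as_matrix();W[:3,3]=np.ravel(d['tvec']);M=np.linalg.inv(W)
    K=np.array([[d['fx'],0,d['cx']],[0,d['fy'],d['cy']],[0,0,1.]])
    return dict(img=d['img'],M=M,K=K,D=np.array([d['k1'],0,0,0,0.]))
def save(c,f): 
    cv2.imwrite(f'pics/{f}.png',c['img'][:,:,::-1]); np.savez(f'pics/{f}.npz',M=c['M'],K=c['K'],D=c['D'])
def load(f): return np.load(f'pics/{f}.npz')
def pz(c,u,v,z):
    p=cv2.undistortPoints(np.array([[[u,v]]],float),c['K'],c['D'])[0,0]
    r=c['M'][:3,:3]@np.array([p[0],p[1],1]);o=c['M'][:3,3]
    return o+r*(z-o[2])/r[2]
def proj(c,P):
    W=np.linalg.inv(c['M']);return cv2.projectPoints(np.array(P,float).reshape(-1,1,3),cv2.Rodrigues(W[:3,:3])[0],W[:3,3],c['K'],c['D'])[0][:,0]
E
python3 - <<'E'
from h import *
for n in("scene","side","wrist"):
    c=cam(n);save(c,n+'0');print(n,c['M'][:3,3],c['M'][:3,2])
o=ctrl.get_obs();print(o)
E
```

```text
scene [1.39148004 0.17337174 0.80741167] [-0.81820046 -0.16128125 -0.55184814]
side [0.03980671 1.17632241 1.44798762] [ 0.22605512 -0.6677334  -0.70924692]
wrist [0.07985888 0.62423797 0.37324582] [ 0.31506542 -0.08684553 -0.94508816]
{'t': 0.15, 'q': array([ 1.18899744e+00,  5.32489771e-02,  1.61396340e+00, -1.71873477e-05,
        1.47598664e+00, -1.18990722e-01]), 'dq': array([ 1.36832962e-03, -8.98375967e-04, -3.60326508e-03, -7.52112436e-06,
       -8.64493654e-04, -1.76427302e-03]), 'effort': array([ 1.88217136e-04, -3.94241345e+01, -3.70722127e+01, -1.73058006e-04,
        4.65121891e-03, -4.47613530e-06]), 'tool_pos': array([0.16217846, 0.60306382, 0.2095274 ]), 'tool_rot': array([-4.11578433e-01, -3.11412989e+00,  2.45093384e-03]), 'contact_force': array([-0.15360893,  0.2775033 ,  0.72472042]), 'wrist_torque': array([ 0.0047328 ,  0.01854116, -0.00262052]), 'grip_force': 0.0, 'opening': 0.08548233915450257}
```

View pics/scene0.png

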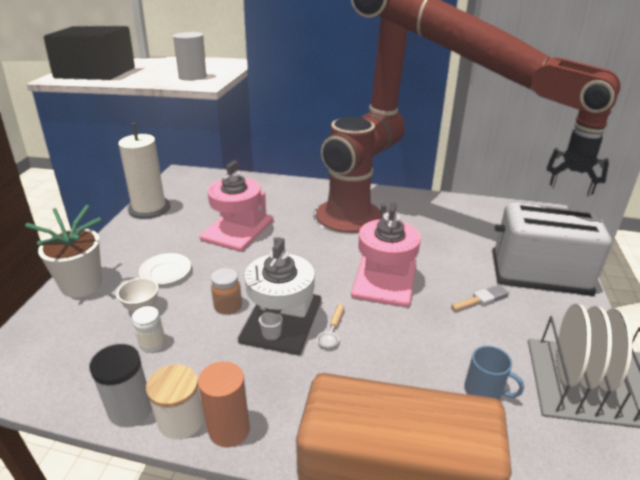

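The real mill (aluminium head) is at about (280,275), with its foot at (282,320). The two pink ones are decoys. Next I'll look at the side view, enlarged around the mill.

Run:
```python
from h import *
c=load('scene0');p=pz(c,280,282,.147);print(p)
s=load('side0');u=proj(s,p)[0];print(u)
a=cv2.imread('pics/scene0.png')[220:360,200:360];b=cv2.imread('pics/side0.png')
x,y=max(0,int(u[0])-80),max(0,int(u[1])-80);print('side crop origin',x,y)
b=b[y:y+140,x:x+160]
cv2.imwrite('pics/c1.png',np.hstack([cv2.resize(i,(400,350),interpolation=cv2.INTER_CUBIC) for i in(a,b)]))
```

```text
[ 0.57448956 -0.06984783  0.147     ]
[279.35925197 224.51935194]
side crop origin 199 144
```

View pics/c1.png

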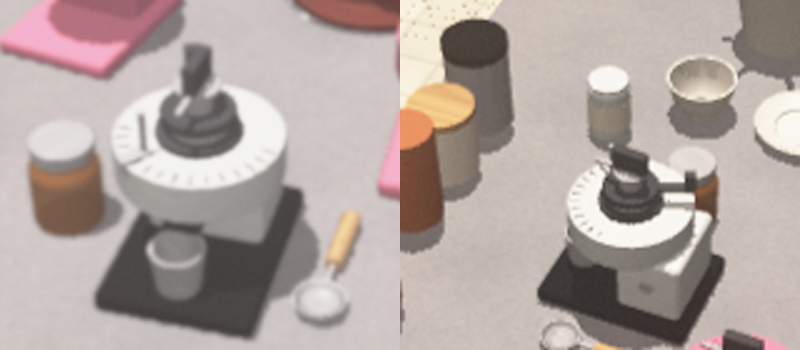

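Head centre is at about scene (280,276) and side (291,226). The lever points to the robot and the knob and pointer away from it. The foot's corners in the scene view are at (239,341), (300,354) and (321,298).

Run:
```python
from h import *
c=load('scene0');s=load('side0')
print(pz(c,279.6,276,.147),pz(s,291.4,225.6,.147))
P=[pz(c,*u,.015) for u in((239,340),(300,353),(321,297))];print(P)
print(np.linalg.norm(P[0]-P[1]),np.linalg.norm(P[2]-P[1]))
d=P[0]-P[1];print(np.degrees(np.arctan2(-d[1],-d[0]))-90,(P[0]+P[2])/2); d=P[1]-P[2];print(np.degrees(np.arctan2(d[1],d[0])))
```

```text
[ 0.55380328 -0.07635193  0.147     ] [ 0.53867194 -0.07841324  0.147     ]
[array([ 0.63759709, -0.15339435,  0.015     ]), array([ 0.64709718, -0.00957748,  0.015     ]), array([ 0.44850176, -0.00194568,  0.015     ])]
0.14413030364550514 0.19874200756477703
-3.7792869919149723 [ 0.54304943 -0.07767002  0.015     ]
-2.2007297749796804
```

servo_tool --increments '[[[8.5,0,0,-5,0],[8.5,-3,-3,-8,0],[8.5,-6.5,-6,-10,0],[8.5,-10,-9.5,-12,0],[8.5,-13.5,-13,-14,0]]]'

```text
t: 0.65
tool_pos: [0.2552, 0.4485, 0.3477]
tool_rot: [0.41, 3.115, -0.0]
contact_force: [1.0, 0.2, 0.1]
opening: 0.0849
grip_force: 0.0
```

servo_tool --increments '[[[8.5,-3.3,-3.5,0,0],[8.5,-6.6,-7,0,0],[8.5,-10,-10.8,0,0],[8.5,-13.3,-14.4,0,0],[8.5,-16.6,-18,0,0]]]'

```text
t: 1.15
tool_pos: [0.3687, 0.2313, 0.347]
tool_rot: [0.411, 3.114, 0.0]
contact_force: [0.5, 0.7, 1.1]
opening: 0.085
grip_force: 0.0
```

servo_tool --increments '[[[8.5,-3.3,-3.5,0,-2],[8.5,-6.6,-7,0,-4],[8.5,-10,-10.8,0,-6],[8.5,-13.3,-14.4,0,-8],[8.5,-16.6,-18,0,-10]]]'

```text
t: 1.65
tool_pos: [0.4823, 0.0141, 0.347]
tool_rot: [0.137, 3.138, 0.0]
contact_force: [0.4, 1.5, 0.4]
opening: 0.0847
grip_force: 0.0
```

servo_tool --increments '[[[8.5,-3,-3.5,0,-2],[8.5,-5,-5.9,0,-2],[8.5,-5,-5.9,0,-2],[8.5,-5,-5.9,0,-2]]]'

```text
t: 2.05
tool_pos: [0.5263, -0.0472, 0.3465]
tool_rot: [-0.086, -3.139, -0.001]
contact_force: [0.2, 0.2, -0.6]
opening: 0.0852
grip_force: 0.0
```

Run:
```python
from h import *
c=cam('wrist');save(c,'w1');o=ctrl.get_obs();print(o['t'],o['tool_pos'],o['tool_rot'],o['contact_force'],c['M'][:3,3])
m=proj(c,[[.543,-.077,.147]])[0];print(m)
x,y=int(max(0,m[0]-130)),int(max(0,m[1]-120));i=c['img'][y:y+240,x:x+266,::-1];print(x,y,i.shape)
cv2.imwrite('pics/c2.png',cv2.resize(i,None,fx=2.5,fy=2.5,interpolation=cv2.INTER_CUBIC))
```

```text
2.1 [ 0.5261638  -0.0465705   0.34686071] [-8.36615402e-02 -3.13968682e+00 -7.77647694e-04] [-0.25292518  0.09039786 -0.24355843] [ 0.44139047 -0.04376246  0.51048475]
[284.40835143 213.21574567]
154 93 (240, 266, 3)
```

View pics/c2.png

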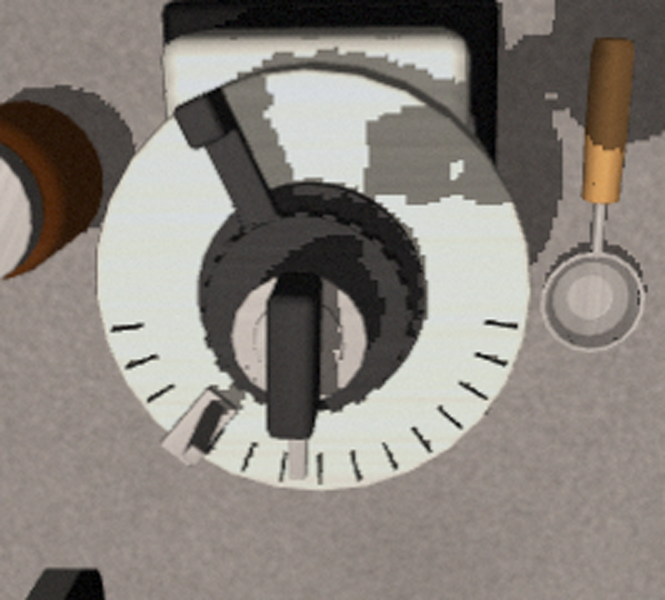

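The wrist crop (origin 154,93, scale 2.5) shows:
- **Head:** ellipse spanning x 97–530 and y 67–490.
- **Ear:** top near (200,115).
- **Knob:** top bar from (296,280) to (290,437).
- **Pointer:** tip at (297,479).
- **Marker:** clip at about (205,425), with its post near (215,420) or (238,398).

Run:
```python
from h import *
c=load('w1')
f=lambda u,v,z:pz(c,154+u/2.5,93+v/2.5,z)
e=[f(97,270,.147),f(530,280,.147),f(313,67,.147),f(313,490,.147)]
C=np.array([(e[2][0]+e[3][0])/2,(e[0][1]+e[1][1])/2]);print(C,e)
def pol(n,u,v,z):
    p=f(u,v,z)[:2];d=p-C;print(n,p,np.hypot(*d)*1e3,np.degrees(np.arctan2(d[1],d[0])))
pol('ear',200,112,.193);pol('ear-lo',207,133,.183);pol('ptip',297,479,.198)
pol('k1',297,283,.228);pol('k2',290,437,.228)
for u,v in((215,420),(238,398),(195,455),(210,395)):
  for z in(.15,.192):pol('mk%s z%s'%((u,v),z),u,v,z)
a=.056
for r,n in((-.45,'a'),(-.75,'b'),(-1.05,'c')):
  for z in(.15,.192):
    t=r-.05;print(n,z,(proj(c,[C[0]+a*np.cos(t),C[1]+a*np.sin(t),z])[0]-[154,93])*2.5)
i=cv2.imread('pics/w1.png')[93+140:93+205,154+50:154+140];j=cv2.imread('pics/w1.png')[93+25:93+90,154+60:154+150]
cv2.imwrite('pics/c3.png',np.hstack([cv2.resize(k,None,fx=4.4,fy=4.4,interpolation=cv2.INTER_CUBIC) for k in(i,j)]))
```

```text
[ 0.53966287 -0.08078518] [array([ 0.52734217, -0.15706919,  0.147     ]), array([ 0.53937104, -0.00450116,  0.147     ]), array([ 0.46241903, -0.0751505 ,  0.147     ]), array([ 0.61690672, -0.08774038,  0.147     ])]
ear [ 0.47066582 -0.10540938] 73.2594319188697 -160.35913849322176
ear-lo [ 0.47799453 -0.10591562] 66.59221785391763 -157.8286280481063
ptip [ 0.58807508 -0.08642445] 48.739546423771884 -6.644135534489338
k1 [ 0.5149331  -0.07716945] 24.99270422376252 171.6817540909231
k2 [ 0.56056885 -0.0831756 ] 21.042199067640535 -6.522965264140087
mk(215, 420) z0.15 [ 0.5852753  -0.12096764] 60.78753343988192 -41.37857937108882
mk(215, 420) z0.192 [ 0.56851131 -0.11197248] 42.48388521163982 -47.230998585430164
mk(238, 398) z0.15 [ 0.57711856 -0.11160499] 48.50556237842716 -39.448712075836674
mk(238, 398) z0.192 [ 0.56130491 -0.10370067] 31.519799767991795 -46.63707436036135
mk(195, 455) z0.15 [ 0.59884639 -0.13000396] 76.9751726220938 -39.74792670789706
mk(195, 455) z0.192 [ 0.58050123 -0.11995598] 56.58731050455807 -43.80601321915766
mk(210, 395) z0.15 [ 0.57540966 -0.12168264] 54.31790996396972 -48.84463243658261
mk(210, 395) z0.192 [ 0.55979511 -0.11260418] 37.65309929539684 -57.678000902090574
a 0.15 [252.09339592 427.11372222]
a 0.192 [234.99463411 476.20943025]
b 0.15 [212.99288289 403.26311481]
b 0.192 [191.30722407 450.05800445]
c 0.15 [181.99979401 369.49582137]
c 0.192 [156.47639683 412.96695372]
```

View pics/c3.png

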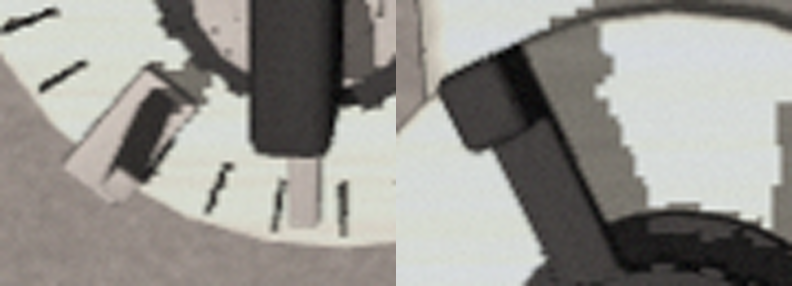

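The marker post top, crop (193,455), gives radius 56.6 mm at bearing −43.8°. The pointer is at −6.6°. The mill axis is at about (0.539,−0.0805) and the ear at bearing about −159.5°. The radii match what was given (57 vs 56 mm, 49 vs 47, about 70 vs 71). I'll move over the ear with the tool's x axis radial.

servo_tool --increments '[[[4,1.5,-2,-1,-8],[4,3,-4,1,-16],[4,5,-6.2,3,-23.5],[4,5,-6.2,6,-23.5],[4,5,-6.2,6,-23.5]]]'

```text
t: 2.6
tool_pos: [0.4707, -0.1046, 0.2829]
tool_rot: [0.557, -3.086, -0.006]
contact_force: [0.4, -0.2, -0.7]
opening: 0.0398
grip_force: 0.0
```

```bash
cat >> h.py <<'E'
C=np.array([.539,-.0805])
def st():
    o=ctrl.get_obs();m=R.from_rotvec(o['tool_rot']).as_matrix();yaw=np.degrees(np.arctan2(m[1,0],m[0,0]))%360
    d=o['tool_pos'][:2]-C;b=np.degrees(np.arctan2(d[1],d[0]))%360
    print('t%.2f'%o['t'],o['tool_pos'].round(4),'yaw%.1f r%.1f brg%.1f'%(yaw,np.hypot(*d)*1e3,b),'F',o['contact_force'].round(1),'tool F',(m.T@o['contact_force']).round(1),'T',o['wrist_torque'].round(2),'open%.4f'%o['opening'],'q6 %.2f'%o['q'][5])
    return o,m,yaw
def plan(r,brgs,z,yaws=None):
    # rows (cm,deg) from measured pose to points on circle about the axis
    o,m,yaw=st()
    for i,b in enumerate(brgs):
        y=b if yaws is None else yaws[i]
        p=np.array([C[0]+r*np.cos(np.radians(b)),C[1]+r*np.sin(np.radians(b)),z])
        print(b,(m.T@(p-o['tool_pos'])*100).round(2),round(-((y-yaw+180)%360-180),1))
E
python3 - <<'E'
from h import *
plan(.071,[200.5],.195)
E
```

```text
t2.60 [ 0.4707 -0.1046  0.2829] yaw200.5 r72.4 brg199.4 F [ 0.4 -0.2 -0.7] tool F [-0.3 -0.3  0.7] T [ 0.06  0.03 -0.04] open0.0398 q6 -2.30
200.5 [-0.19 -0.18  8.79] -0.0
```

servo_tool --increments '[[[4,-0.2,-0.2,3,0],[4,-0.2,-0.2,6,0],[4,-0.2,-0.2,8.8,0],[4,-0.2,-0.2,8.8,0]]]'

```text
t: 3.0
tool_pos: [0.474, -0.1054, 0.1961]
tool_rot: [0.559, -3.086, -0.006]
contact_force: [-0.7, 0.6, -0.6]
opening: 0.04
grip_force: 0.0
```

Run:
```python
from h import *
c=cam('wrist');save(c,'w2');cv2.imwrite('pics/w2s.png',c['img'][:,:,::-1])
plan(.071,[206,212,220,230,240],.195,[204,208,214,220,226])
```

```text
t3.05 [ 0.4753 -0.1061  0.1987] yaw200.5 r68.7 brg201.9 F [-0.4 -0.3  0.6] tool F [ 0.5 -0.2 -0.6] T [-0.01 -0.02  0.01] open0.0398 q6 -2.30
206 [ 0.2  -0.51  0.37] -3.5
212 [ 0.09 -1.25  0.37] -7.5
220 [-0.17 -2.2   0.37] -13.5
230 [-0.68 -3.33  0.36] -19.5
240 [-1.38 -4.35  0.36] -25.5
```

View pics/w2s.png

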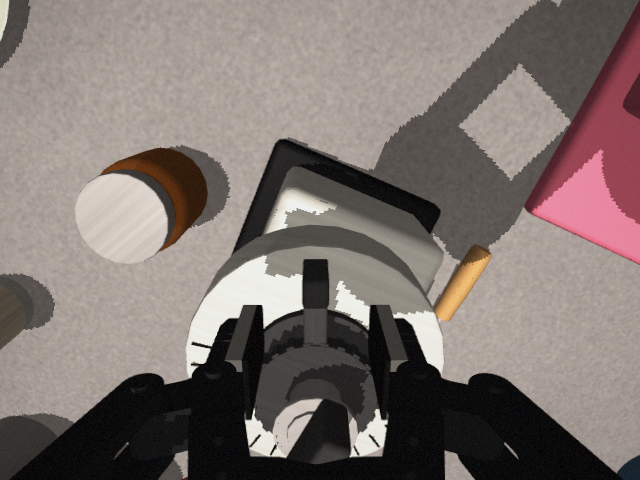

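The ear is centred between the fingers at (316,285). The pads, at (250,345) and (385,345), seem a bit high or too far inward, so I'll check by projection.

Run:
```python
from h import *
c=load('w2');o,m,y=st()
t=np.array(o['tool_pos'])
for P in((0,0,0),(0,.02,.010),(0,-.02,.010),(0,.02,.019),(.011,.02,.010),(-.011,.02,.01),(.011,.02,.019)):print(P,proj(c,[t+m@np.array(P)])[0].round())
for b in(198,200.5,203):print(proj(c,[C[0]+.071*np.cos(np.radians(b)),C[1]+.071*np.sin(np.radians(b)),.193])[0].round())
print(pz(c,316,270,.193),pz(c,316,285,.183))
```

```text
t3.05 [ 0.4753 -0.1061  0.1987] yaw200.5 r68.7 brg201.9 F [-0.4 -0.3  0.6] tool F [ 0.5 -0.2 -0.6] T [-0.01 -0.02  0.01] open0.0398 q6 -2.30
(0, 0, 0) [315. 305.]
(0, 0.02, 0.01) [359. 294.]
(0, -0.02, 0.01) [270. 294.]
(0, 0.02, 0.019) [358. 286.]
(0.011, 0.02, 0.01) [360. 272.]
(-0.011, 0.02, 0.01) [359. 316.]
(0.011, 0.02, 0.019) [358. 264.]
[326. 294.]
[319. 294.]
[312. 294.]
[ 0.46229039 -0.11042942  0.193     ] [ 0.47331098 -0.10623185  0.183     ]
```

The fingertips may stand higher than nominal, so I'll go down to TCP z = 0.18 (the body still clears the knob), narrow the opening to 2.4 cm and push counter-clockwise.

servo_tool --increments '[[[4,0.2,0,1.9,0],[2.4,0.2,0,1.9,0],[2.4,0.2,0,1.9,0],[2.4,0.2,-0.5,1.9,-2],[2.4,0.2,-0.9,1.9,-4]]]'

```text
t: 3.55
tool_pos: [0.4783, -0.1169, 0.1827]
tool_rot: [-0.667, 3.067, -0.003]
contact_force: [0.3, 0.1, -0.4]
opening: 0.0241
grip_force: 0.0
```

Run:
```python
from h import *
plan(.071,[212,218,224,230,236,244],.181,[206,210,214,218,222,226])
```

```text
t3.55 [ 0.4783 -0.1169  0.1827] yaw204.6 r70.7 brg210.9 F [ 0.3  0.1 -0.4] tool F [-0.3 -0.   0.4] T [ 0.05 -0.04  0.05] open0.0241 q6 -2.39
212 [ 0.01 -0.13  0.17] -1.4
218 [-0.12 -0.86  0.18] -5.4
224 [-0.33 -1.58  0.18] -9.4
230 [-0.62 -2.26  0.18] -13.4
236 [-0.97 -2.92  0.18] -17.4
244 [-1.54 -3.72  0.19] -21.4
```

I moved 13 mm and felt no force, so I'll look.

Run:
```python
from h import *
st()
c=cam('wrist');save(c,'w3');d=cam('side');save(d,'side3')
a=c['img'][200:420,180:460,::-1];b=d['img'][150:270,240:340,::-1]
cv2.imwrite('pics/c4.png',np.hstack([cv2.resize(a,(458,360)),cv2.resize(b,(300,360),interpolation=cv2.INTER_CUBIC)]))
```

```text
t3.55 [ 0.4783 -0.1169  0.1827] yaw204.6 r70.7 brg210.9 F [ 0.3  0.1 -0.4] tool F [-0.3 -0.   0.4] T [ 0.05 -0.04  0.05] open0.0241 q6 -2.39
```

View pics/c4.png

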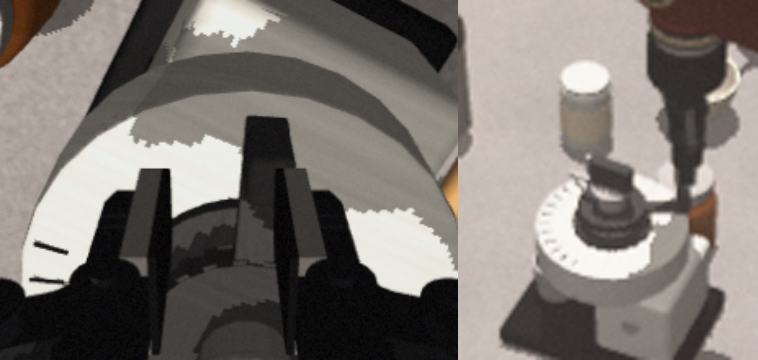

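Run:
```python
from h import *
c=load('w3');s=load('side3');o,m,y=st();t=o['tool_pos']
print(c['K'][0,0],c['M'][:3,3]-t)
for z in(.174,.183,.193):
  p=pz(c,343,200+155/1.636,z);d=p[:2]-C;print(z,p,np.hypot(*d),np.degrees(np.arctan2(d[1],d[0]))%360)
for z in(.019,.01,-.01,-.02,-.03,-.04):
  q=[(proj(c,[t+m@np.array((a,b,z))])[0]-[180,200])*1.636 for a in(.011,-.011) for b in(-.012,.012)]
  print(z,np.round(q).tolist(),'side',((proj(s,[t+m@np.array((0,.012,z))])[0]-[240,150])*3+[458,0]).round())
a=cv2.imread('pics/side3.png')[195:230,295:335];b=cv2.imread('pics/side0.png')[195:230,295:335]
cv2.imwrite('pics/c5.png',np.hstack([cv2.resize(i,(400,350),interpolation=cv2.INTER_CUBIC) for i in(a,b)]))
```

```text
t3.65 [ 0.4783 -0.1171  0.1825] yaw204.4 r70.9 brg211.1 F [-0.3 -1.  -0.2] tool F [ 0.7 -0.8  0.2] T [-0.   -0.02 -0.  ] open0.0237 q6 -2.39
425.0751164496901 [-0.07810476 -0.03585799  0.16394031]
0.174 [ 0.47524373 -0.10544189  0.174     ] 0.06846137212039283 201.36577796239277
0.183 [ 0.47132577 -0.10792027  0.183     ] 0.07301830432117767 202.0568209005763
0.193 [ 0.46697247 -0.11067402  0.193     ] 0.07809248418187582 202.72994996942205
0.019 [[182.0, 97.0], [266.0, 97.0], [183.0, 166.0], [264.0, 166.0]] side [683. 213.]
0.01 [[180.0, 109.0], [268.0, 109.0], [181.0, 181.0], [266.0, 181.0]] side [683. 207.]
-0.01 [[175.0, 141.0], [273.0, 142.0], [177.0, 219.0], [271.0, 219.0]] side [683. 192.]
-0.02 [[172.0, 160.0], [276.0, 161.0], [174.0, 242.0], [273.0, 242.0]] side [683. 185.]
-0.03 [[169.0, 182.0], [279.0, 182.0], [172.0, 266.0], [276.0, 267.0]] side [684. 177.]
-0.04 [[166.0, 206.0], [283.0, 206.0], [168.0, 294.0], [280.0, 295.0]] side [684. 170.]
```

View pics/c5.png

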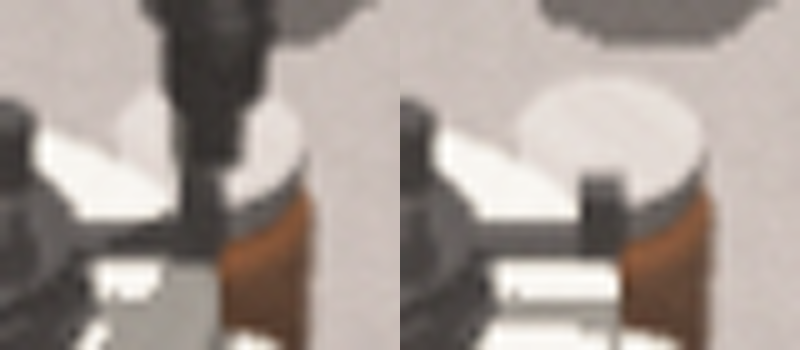

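Both views put the fingertips about 20 mm behind the nominal TCP: they end at z≈0.203, at the ear's top, and the ear hasn't moved. I'll centre back over the ear and go lower, watching the force.

servo_tool --increments '[[[3.5,0,0,-0.5,0],[3.5,0.1,1.2,-0.5,3.5],[3.5,0.1,1.2,0.8,3.5],[3.5,0.1,1.2,1.6,3.5]]]'

```text
t: 4.05
tool_pos: [0.4711, -0.1059, 0.1634]
tool_rot: [0.573, -3.089, 0.0]
contact_force: [0.2, 0.5, 0.0]
opening: 0.0351
grip_force: 0.0
```

servo_tool --increments '[[[3,0,0,0.4,0],[2.4,0,0,0.8,0],[2.4,0,0,0.8,0]]]'

```text
t: 4.35
tool_pos: [0.4708, -0.106, 0.1552]
tool_rot: [0.571, -3.088, -0.001]
contact_force: [0.2, -0.1, 0.5]
opening: 0.0242
grip_force: 0.0
```

Run:
```python
from h import *
plan(.071,[202,206,210,214,218],.158,[202,206,210,214,218])
c=cam('wrist');save(c,'w4');d=cam('side');save(d,'side4')
a=c['img'][200:420,180:460,::-1];b=d['img'][195:230,295:335,::-1]
cv2.imwrite('pics/c6.png',np.hstack([cv2.resize(a,(458,360)),cv2.resize(b,(340,360),interpolation=cv2.INTER_CUBIC)]))
```

```text
t4.35 [ 0.4708 -0.106   0.1552] yaw200.9 r72.8 brg200.5 F [ 0.2 -0.1  0.5] tool F [-0.2 -0.2 -0.5] T [ 0.01 -0.    0.02] open0.0242 q6 -2.31
202 [-0.18 -0.19 -0.28] -1.1
206 [-0.21 -0.68 -0.28] -5.1
210 [-0.27 -1.17 -0.28] -9.1
214 [-0.36 -1.66 -0.28] -13.1
218 [-0.49 -2.14 -0.29] -17.1
```

View pics/c6.png

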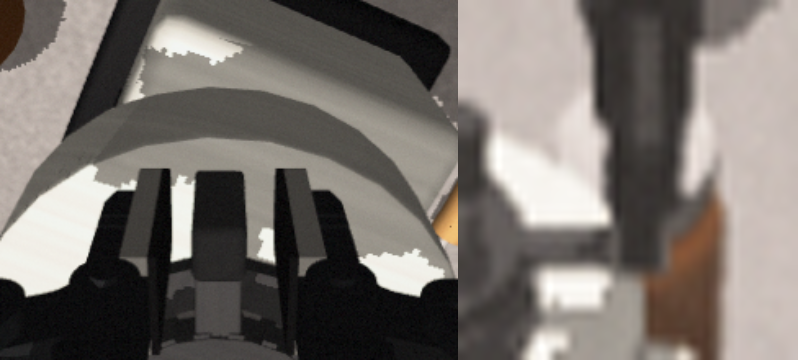

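The ear is now squarely between the fingers at crop (220,225), with a gap on either side. I'll push counter-clockwise.

servo_tool --increments '[[[2.4,-0.2,-0.7,0,-5],[2.4,-0.25,-1.2,0,-9],[2.4,-0.35,-1.7,0,-13]]]'

```text
t: 4.75
tool_pos: [0.4808, -0.1206, 0.1565]
tool_rot: [-0.921, 3.003, 0.001]
contact_force: [-0.5, 1.4, -0.1]
opening: 0.0239
grip_force: 0.6
```

Run:
```python
from h import *
plan(.071,[222,229,236,243,250],.156,[215,218,221,224,226])
```

```text
t4.75 [ 0.4808 -0.1206  0.1565] yaw214.1 r70.7 brg214.6 F [-0.5  1.4 -0.1] tool F [-0.4  1.5  0.1] T [ 0.21  0.06 -0.04] open0.0239 q6 -2.56
222 [-0.04 -0.92  0.05] -0.9
229 [-0.21 -1.77  0.05] -3.9
236 [-0.48 -2.59  0.05] -6.9
243 [-0.85 -3.37  0.05] -9.9
250 [-1.32 -4.1   0.05] -11.9
```

servo_tool --increments '[[[2.4,0,-0.5,0,-2],[2.4,-0.1,-1,0,-4],[2.4,-0.15,-1.5,0,-6],[2.4,-0.3,-2,0,-8],[2.4,-0.4,-2.5,0,-10]]]'

```text
t: 5.25
tool_pos: [0.4978, -0.1392, 0.1563]
tool_rot: [1.177, -2.912, -0.001]
contact_force: [-0.3, 0.2, -0.4]
opening: 0.0239
grip_force: 0.7
```

Run:
```python
from h import *
plan(.071,[236,240,243,246],.156,[226,227,228,230])
```

```text
t5.25 [ 0.4978 -0.1392  0.1563] yaw224.0 r71.8 brg234.9 F [-0.3  0.2 -0.4] tool F [0.1 0.3 0.4] T [ 0.1   0.21 -0.02] open0.0239 q6 -2.76
236 [-0.1  -0.12  0.03] -2.0
240 [-0.22 -0.6   0.03] -3.0
243 [-0.33 -0.95  0.03] -4.0
246 [-0.46 -1.3   0.03] -6.0
```

Next I'll push to bearing 246, back off a little, lift and go over to the knob.

servo_tool --increments '[[[2.4,-0.2,-0.5,0,-2],[2.4,-0.35,-1,0,-4],[2.4,-0.45,-1.35,0,-6],[2.4,-0.45,-1.35,0,-6]]]'

```text
t: 5.65
tool_pos: [0.5109, -0.1461, 0.1565]
tool_rot: [-1.326, 2.848, -0.001]
contact_force: [0.4, 0.4, 0.1]
opening: 0.024
grip_force: 0.0
```

servo_tool --increments '[[[3.5,0.1,-0.2,0,0],[3.5,0.1,-0.2,-4,0],[5,0.1,-0.2,-8,5],[5,0.1,-0.2,-9,13],[5,0.1,-0.2,-9,21]]]'

```text
t: 6.15
tool_pos: [0.5129, -0.1486, 0.2503]
tool_rot: [-0.774, 3.039, -0.007]
contact_force: [1.3, -0.2, 0.5]
opening: 0.0501
grip_force: 0.0
```

Run:
```python
from h import *
plan(0,[0],.23,[173.4])
c=cam('wrist');save(c,'w5')
i=c['img'][:,:,::-1];m=proj(c,[[C[0],C[1],.17]])[0];x,y=int(np.clip(m[0]-160,0,320)),int(np.clip(m[1]-120,0,240));print(x,y)
cv2.imwrite('pics/c7.png',cv2.resize(i[y:y+240,x:x+320],(800,600),interpolation=cv2.INTER_CUBIC))
```

```text
t6.15 [ 0.5129 -0.1486  0.2503] yaw208.6 r72.9 brg249.0 F [ 1.3 -0.2  0.5] tool F [-1.  -0.8 -0.5] T [-0.04  0.04  0.05] open0.0501 q6 -2.49
0 [-5.54  4.74  2.03] 35.2
229 197
```

View pics/c7.png

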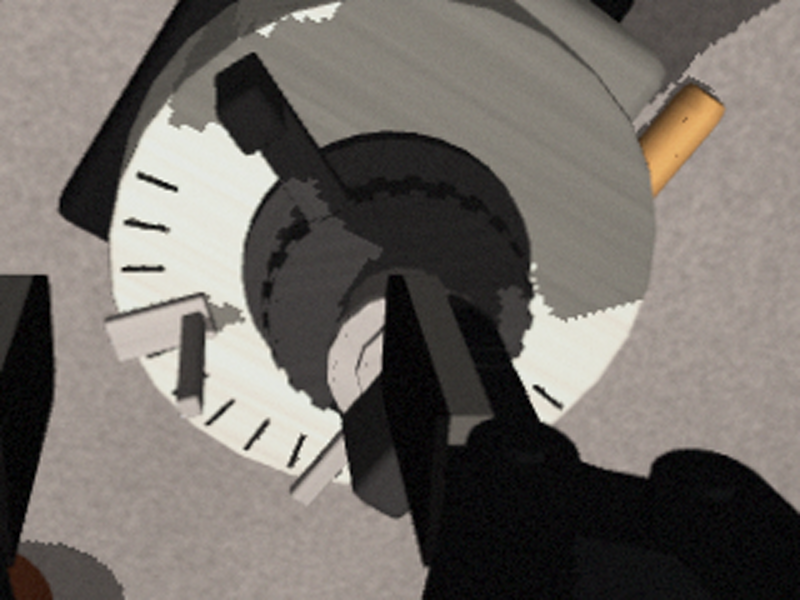

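The crop (origin 229,197, scale 2.5) shows the pointer tip at (300,495), the post top at (190,405) and the swung ear's top near (258,115).

Run:
```python
from h import *
c=load('w5')
for n,u,v,z in(('post',190,404,.192),('ptr',302,494,.198),('ear',262,120,.193),('earlo',235,75,.18)):
  p=pz(c,229+u/2.5,197+v/2.5,z);d=p[:2]-C;print(n,p,np.hypot(*d),np.degrees(np.arctan2(d[1],d[0]))%360)
# knob centre from both: predicted px of knob outline
for b in(-22,22):
  a=np.radians(-6.6);print((proj(c,[C[0]+b*1e-3*np.cos(a),C[1]+b*1e-3*np.sin(a),.228])[0]-[229,197])*2.5)
```

```text
post [ 0.5792379  -0.12091482  0.192     ] 0.05703022428131114 314.87431913712925
ptr [ 0.58559424 -0.08561248  0.198     ] 0.04687388065538765 353.73835680918666
ear [ 0.50505479 -0.14239896  0.193     ] 0.07059573747158186 241.25975988059145
earlo [ 0.50238621 -0.15054948  0.18      ] 0.07904112236606117 242.40462338620415
[512.40423237 369.43175274]
[379.33770335 510.89504881]
```

Both sights agree: pointer −6.5°, post about −44.5°, so the knob turns about 38° clockwise. The ring is loosened by about 0.71 rad. Next I go over the knob.

servo_tool --increments '[[[5,-1.5,1.2,0,8],[5,-3,2.4,0,16],[5,-4.5,3.8,0,24],[5,-5.5,4.75,0,32],[5,-5.5,4.75,0,35]]]'

```text
t: 6.7
tool_pos: [0.5366, -0.0781, 0.2457]
tool_rot: [-0.165, -3.137, -0.001]
contact_force: [0.5, 0.3, 0.4]
opening: 0.0501
grip_force: 0.0
```

Run:
```python
from h import *
plan(0,[0],.187,[173.6])
```

```text
t6.70 [ 0.5366 -0.0781  0.2457] yaw174.0 r3.4 brg135.1 F [0.5 0.3 0.4] tool F [-0.4  0.4 -0.4] T [-0.01 -0.01  0.01] open0.0501 q6 -1.75
0 [-0.27 -0.22  5.87] 0.4
```

servo_tool --increments '[[[5,-0.25,-0.2,2,0],[5,-0.25,-0.2,4,0],[5,-0.25,-0.2,5.8,0],[5,-0.25,-0.2,5.8,0]]]'

```text
t: 7.1
tool_pos: [0.5366, -0.0813, 0.1845]
tool_rot: [-0.163, -3.131, -0.002]
contact_force: [0.3, 0.0, -0.7]
opening: 0.0498
grip_force: 0.0
```

servo_tool --increments '[[[1,0,0,0,0],[1,0,0,0,0],[1,0,0,0,0],[1,0,0,0,0],[1,0,0,0,0]]]' --newtons 30

```text
t: 7.6
tool_pos: [0.5397, -0.0808, 0.1899]
tool_rot: [0.164, 3.135, 0.003]
contact_force: [0.9, 5.3, 2.5]
opening: 0.0133
grip_force: 32.5
```

Run:
```python
from h import *
st()
```

```text
t7.60 [ 0.5397 -0.0808  0.1899] yaw174.0 r0.7 brg337.5 F [0.9 5.3 2.5] tool F [-0.4  5.4 -2.5] T [0.69 0.02 0.06] open0.0133 q6 -1.75
```

Gripped (opening 13 mm ≈ the 14 mm bar). Now I turn it 38° clockwise.

servo_tool --increments '[[[1,0,0.1,0,4],[1,0,0.1,0,11],[1,0,0.1,0,18],[1,0,0.1,0,25],[1,0,0.1,0,31]]]'

```text
t: 8.1
tool_pos: [0.5399, -0.0801, 0.1899]
tool_rot: [1.003, 2.975, 0.004]
contact_force: [0.1, 5.0, 1.5]
opening: 0.0133
grip_force: 32.5
```

servo_tool --increments '[[[1,0,0,0,5],[1,0,0,0,7.5],[1,0,0,0,7.5],[1,0,0,0,7.5],[1,0,0,0,7.5]]]'

```text
t: 8.6
tool_pos: [0.5401, -0.0799, 0.1899]
tool_rot: [1.189, 2.905, 0.004]
contact_force: [1.5, 5.0, 2.2]
opening: 0.0129
grip_force: 32.5
```

Run:
```python
from h import *
st()
```

```text
t8.60 [ 0.5401 -0.0799  0.1899] yaw135.5 r1.2 brg29.3 F [1.5 5.  2.2] tool F [ 2.4  4.6 -2.2] T [ 0.67 -0.15 -0.1 ] open0.0129 q6 -1.08
```

servo_tool --increments '[[[4,0,0,0,0],[5,0,0,0,0],[5,0,0,-3,0],[5,0,0,-6,0],[5,0,0,-10,0]]]'

```text
t: 9.1
tool_pos: [0.5378, -0.081, 0.2875]
tool_rot: [-1.19, -2.904, 0.002]
contact_force: [1.7, -0.5, 0.3]
opening: 0.0498
grip_force: 0.0
```

servo_tool --increments '[[[5,0,1,-1,-8],[5,0,2,-2,-16],[5,0,3,-2,-24],[5,0,3,-2,-32],[5,0,3,-2,-40]]]'

```text
t: 9.6
tool_pos: [0.5601, -0.0597, 0.3084]
tool_rot: [0.115, 3.139, -0.001]
contact_force: [-0.5, 0.5, -0.5]
opening: 0.0497
grip_force: 0.0
```

Run:
```python
from h import *
plan(.071,[241],.25,[226])
c=cam('wrist');save(c,'w6')
i=c['img'][:,:,::-1];m=proj(c,[[C[0]+.02,C[1]-.02,.19]])[0];x,y=int(np.clip(m[0]-130,0,380)),int(np.clip(m[1]-97,0,285));print(x,y)
cv2.imwrite('pics/c8.png',cv2.resize(i[y:y+195,x:x+260],(780,585),interpolation=cv2.INTER_CUBIC))
for n,r,b,z in(('post',.056,-44.4,.192),('ptr',.047,-44.5,.198),('ear',.071,241,.193)):
  t=np.radians(b);print(n,(proj(c,[C[0]+r*np.cos(t),C[1]+r*np.sin(t),z])[0]-[x,y])*3)
```

```text
t9.60 [ 0.5601 -0.0597  0.3084] yaw175.8 r29.6 brg44.6 F [-0.5  0.5 -0.5] tool F [0.6 0.4 0.5] T [0.01 0.   0.04] open0.0497 q6 -1.74
241 [ 4.93 -8.67  5.84] -50.2
128 125
post [320.85957665 380.39991971]
ptr [339.18170727 361.73121951]
ear [170.97716326  71.11691672]
```

View pics/c8.png

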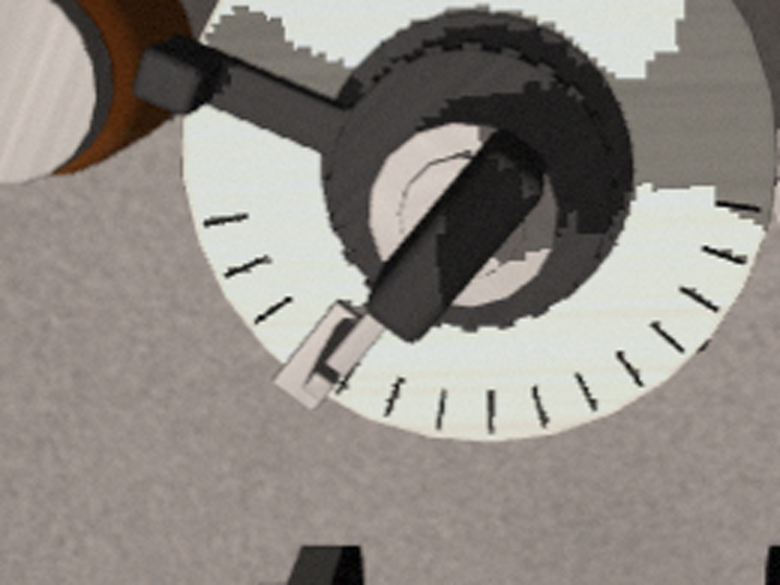

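The pointer bar ends at about (338,367), right at the post top (about (322,379)), so it is aligned within a couple of degrees. The ear top is at (172,78), as expected. I go back to the ear.

servo_tool --increments '[[[4,1,-2,0,-8],[4,2,-4,0,-16],[3.5,3,-6,0,-24],[3.5,4,-8,0,-32],[3.5,4.9,-8.7,0,-40]]]'

```text
t: 10.15
tool_pos: [0.5034, -0.1441, 0.3083]
tool_rot: [0.958, -2.991, 0.002]
contact_force: [0.0, -0.1, -0.9]
opening: 0.0351
grip_force: 0.0
```

servo_tool --increments '[[[3.5,0,0,2,-8],[3.5,0,0,4,-10],[3.5,0,0,5,-10],[3.5,0,0,5,-10]]]'

```text
t: 10.55
tool_pos: [0.5032, -0.1421, 0.2562]
tool_rot: [1.209, -2.897, -0.004]
contact_force: [0.2, -0.1, 0.3]
opening: 0.0348
grip_force: 0.0
```

Run:
```python
from h import *
c=load('w6')
for n,u,v,z in(('post',322,379,.192),('ptr',338,367,.198),('ear',172,78,.193)):
  p=pz(c,128+u/3,125+v/3,z);d=p[:2]-C;print(n,np.hypot(*d),np.degrees(np.arctan2(d[1],d[0]))%360)
plan(.071,[241],.156,[226])
```

```text
post 0.05554041619997741 315.5944761248816
ptr 0.04821428276548068 316.1786912581048
ear 0.07030796802095818 242.07479561068584
t10.55 [ 0.5032 -0.1421  0.2562] yaw225.3 r71.3 brg239.9 F [ 0.2 -0.1  0.3] tool F [-0.1 -0.2 -0.3] T [0.01 0.05 0.03] open0.0348 q6 -2.78
241 [-0.08 -0.16 10.02] -0.7
```

Pointer at 316.2° against post at 315.6°: in line. I descend around the ear.

servo_tool --increments '[[[3.5,-0.1,-0.2,3,0],[3.5,-0.1,-0.2,6,0],[3.5,-0.1,-0.2,8.5,0],[3.5,-0.1,-0.2,10,0],[3.5,-0.1,-0.2,10,0]]]'

```text
t: 11.05
tool_pos: [0.5053, -0.1426, 0.1564]
tool_rot: [1.211, -2.896, -0.004]
contact_force: [1.5, -0.2, 0.5]
opening: 0.0348
grip_force: 0.0
```

Run:
```python
from h import *
plan(.071,[230,222,214,206,198],.156,[222,217,212,206,199])
```

```text
t11.05 [ 0.5053 -0.1426  0.1564] yaw225.4 r70.6 brg241.5 F [ 1.5 -0.2  0.5] tool F [-0.9 -1.1 -0.5] T [-0.01  0.02 -0.08] open0.0348 q6 -2.78
230 [0.29 1.39 0.05] 3.4
222 [0.3  2.38 0.05] 8.4
214 [0.17 3.36 0.05] 13.4
206 [-0.09  4.32  0.06] 19.4
198 [-0.48  5.23  0.06] 26.4
```

servo_tool --increments '[[[2.4,0.3,0.7,0,2],[2.4,0.3,1.4,0,4],[2.4,0.3,2.4,0,8.5],[2.4,0.15,3.3,0,13.5],[2.4,-0.1,4.2,0,19.5]]]'

```text
t: 11.55
tool_pos: [0.4781, -0.1139, 0.1609]
tool_rot: [-0.697, 3.061, -0.006]
contact_force: [-0.5, -3.4, 1.1]
opening: 0.024
grip_force: 0.9
```

Run:
```python
from h import *
plan(.071,[202,198,194,190,186],.156)
```

```text
t11.55 [ 0.4781 -0.1139  0.1609] yaw205.7 r69.4 brg208.8 F [-0.5 -3.4  1.1] tool F [ 1.9 -2.9 -1.1] T [-0.32  0.03 -0.02] open0.0240 q6 -2.40
202 [0.16 0.83 0.49] 3.7
198 [0.11 1.32 0.48] 7.7
194 [0.02 1.81 0.48] 11.7
190 [-0.09  2.29  0.48] 15.7
186 [-0.24  2.77  0.48] 19.7
```

servo_tool --increments '[[[2.4,0.1,0.5,0,3.5],[2.4,0.1,1,0,7],[2.4,0.0,1.5,0,11],[2.4,0.0,1.5,0,11]]]'

```text
t: 11.95
tool_pos: [0.4717, -0.0995, 0.1606]
tool_rot: [-0.409, 3.112, -0.003]
contact_force: [0.1, 1.1, 1.2]
opening: 0.0241
grip_force: 0.0
```

Run:
```python
from h import *
plan(.071,[190,186,182,178,174],.156)
```

```text
t11.95 [ 0.4717 -0.0995  0.1606] yaw195.0 r69.9 brg195.7 F [0.1 1.1 1.2] tool F [-0.4  1.1 -1.2] T [-0.05  0.01  0.05] open0.0241 q6 -2.19
190 [0.08 0.71 0.46] 5.0
186 [0.02 1.2  0.46] 9.0
182 [-0.07  1.69  0.46] 13.0
178 [-0.2   2.17  0.46] 17.0
174 [-0.36  2.64  0.46] 21.0
```

servo_tool --increments '[[[2.4,0.1,0.3,0.4,2],[2.4,0.1,0.7,0.4,5],[2.4,0.0,1.0,0.4,7.5],[2.4,0.0,1.0,0.4,7.5]]]'

```text
t: 12.35
tool_pos: [0.4688, -0.0899, 0.1556]
tool_rot: [-0.206, 3.133, -0.001]
contact_force: [-0.4, 0.0, 0.2]
opening: 0.0241
grip_force: 0.0
```

Run:
```python
from h import *
plan(.071,[184,180,176,172,168],.156)
```

```text
t12.35 [ 0.4688 -0.0899  0.1556] yaw187.5 r70.9 brg187.6 F [-0.4  0.   0.2] tool F [ 0.4  0.1 -0.2] T [ 0.02 -0.02 -0.01] open0.0241 q6 -2.05
184 [ 0.    0.45 -0.04] 3.5
180 [-0.05  0.94 -0.04] 7.5
176 [-0.13  1.43 -0.04] 11.5
172 [-0.24  1.91 -0.04] 15.5
168 [-0.39  2.39 -0.04] 19.5
```

servo_tool --increments '[[[2.4,0,0.3,0,2.5],[2.4,-0.05,0.6,0,5],[2.4,-0.1,0.9,0,7.5]]]'

```text
t: 12.65
tool_pos: [0.4684, -0.0813, 0.1554]
tool_rot: [0.002, 3.14, -0.002]
contact_force: [-1.3, -1.7, -0.2]
opening: 0.0238
grip_force: 0.5
```

Run:
```python
from h import *
plan(.071,[180,178,176,174,172,170,168],.156)
```

```text
t12.65 [ 0.4684 -0.0813  0.1554] yaw179.9 r70.6 brg180.6 F [-1.3 -1.7 -0.2] tool F [ 1.3 -1.7  0.2] T [-0.22  0.1   0.  ] open0.0238 q6 -1.90
180 [ 0.04  0.08 -0.06] -0.1
178 [ 0.04  0.32 -0.06] 1.9
176 [ 0.02  0.57 -0.06] 3.9
174 [ 0.    0.82 -0.06] 5.9
172 [-0.03  1.06 -0.06] 7.9
170 [-0.07  1.31 -0.06] 9.9
168 [-0.11  1.55 -0.06] 11.9
```

servo_tool --increments '[[[2.4,0,0.3,0,2.5],[2.4,0,0.6,0,4.5],[2.4,0,0.9,0,6.5]]]'

```text
t: 12.95
tool_pos: [0.4687, -0.0725, 0.1554]
tool_rot: [0.179, 3.134, -0.003]
contact_force: [1.4, -2.6, -1.2]
opening: 0.0238
grip_force: 1.0
```

Run:
```python
from h import *
plan(.071,[172,168,164],.156)
```

```text
t12.95 [ 0.4687 -0.0725  0.1554] yaw173.5 r70.8 brg173.5 F [ 1.4 -2.6 -1.2] tool F [-1.7 -2.4  1.2] T [-0.37 -0.16 -0.01] open0.0238 q6 -1.77
172 [ 0.02  0.19 -0.06] 1.5
168 [-0.01  0.68 -0.06] 5.5
164 [-0.07  1.17 -0.06] 9.5
```

servo_tool --increments '[[[2.4,0,0.3,0,2.5],[2.4,0,0.6,0,5],[2.4,0,0.6,0,5]]]'

```text
t: 13.25
tool_pos: [0.4693, -0.0661, 0.1553]
tool_rot: [0.313, 3.124, -0.001]
contact_force: [1.2, -1.0, 0.7]
opening: 0.024
grip_force: 0.5
```

Run:
```python
from h import *
plan(.071,[164,160],.156)
```

```text
t13.25 [ 0.4693 -0.0661  0.1553] yaw168.5 r71.2 brg168.4 F [ 1.2 -1.   0.7] tool F [-1.3 -0.7 -0.7] T [-0.18 -0.07  0.01] open0.0240 q6 -1.67
164 [-0.04  0.54 -0.07] 4.5
160 [-0.1   1.03 -0.07] 8.5
```

servo_tool --increments '[[[2.4,0,0.3,0,2.5],[2.4,0,0.6,0,5],[2.4,-0.05,0.9,0,7.5]]]'

```text
t: 13.55
tool_pos: [0.4715, -0.0583, 0.1552]
tool_rot: [0.519, 3.096, -0.004]
contact_force: [0.8, -4.4, -0.1]
opening: 0.0243
grip_force: 2.1
```

servo_tool --increments '[[[2.4,0,0.3,0,2.5],[2.4,0,0.3,0,2.5]]]'

```text
t: 13.75
tool_pos: [0.4724, -0.0548, 0.1551]
tool_rot: [0.584, 3.085, -0.002]
contact_force: [0.6, -2.1, 1.9]
opening: 0.0239
grip_force: 1.0
```

Run:
```python
from h import *
plan(.071,[152,148],.156)
```

```text
t13.75 [ 0.4724 -0.0548  0.1551] yaw158.5 r71.4 brg158.9 F [ 0.6 -2.1  1.9] tool F [-1.3 -1.8 -1.9] T [-0.38  0.    0.06] open0.0239 q6 -1.47
152 [-0.08  0.86 -0.09] 6.5
148 [-0.16  1.35 -0.09] 10.5
```

servo_tool --increments '[[[2.4,0,0.3,0,2.5],[2.4,-0.05,0.6,0,5],[2.4,-0.05,0.6,0,5]]]'

```text
t: 14.05
tool_pos: [0.4747, -0.0495, 0.155]
tool_rot: [0.718, 3.057, -0.002]
contact_force: [-0.9, -4.0, 2.9]
opening: 0.0241
grip_force: 1.7
```

Run:
```python
from h import *
plan(.071,[148,144],.156)
```

```text
t14.05 [ 0.4747 -0.0495  0.155 ] yaw153.6 r71.4 brg154.2 F [-0.9 -4.   2.9] tool F [-1.  -4.  -2.9] T [-0.56  0.14  0.02] open0.0241 q6 -1.37
148 [-0.07  0.77 -0.1 ] 5.6
144 [-0.14  1.26 -0.1 ] 9.6
```

servo_tool --increments '[[[2.4,0,0.3,0,2.5],[2.4,-0.05,0.6,0,5],[2.4,-0.05,0.6,0,5]]]'

```text
t: 14.35
tool_pos: [0.4775, -0.0441, 0.1548]
tool_rot: [0.852, 3.024, -0.001]
contact_force: [-0.7, -2.8, 1.7]
opening: 0.0241
grip_force: 1.6
```

servo_tool --increments '[[[2.4,0,0.3,0,2.5],[2.4,-0.05,0.6,0,5],[2.4,-0.05,0.6,0,5]]]'

```text
t: 14.65
tool_pos: [0.4805, -0.0396, 0.1547]
tool_rot: [-0.982, -2.983, 0.004]
contact_force: [-4.5, -5.3, 3.7]
opening: 0.0239
grip_force: 3.3
```

Run:
```python
from h import *
plan(.071,[138,134],.156)
```

```text
t14.65 [ 0.4805 -0.0396  0.1547] yaw143.5 r71.4 brg145.1 F [-4.5 -5.3  3.7] tool F [ 0.4 -7.  -3.7] T [-0.85  0.65 -0.01] open0.0239 q6 -1.17
138 [-0.07  0.87 -0.13] 5.5
134 [-0.14  1.37 -0.14] 9.5
```

servo_tool --increments '[[[2.4,0,0.25,0,2],[2.4,-0.05,0.5,0,4],[2.4,-0.05,0.5,0,4],[2.4,-0.05,0.5,0,4]]]'

```text
t: 15.05
tool_pos: [0.4833, -0.0358, 0.1546]
tool_rot: [-1.084, -2.946, 0.004]
contact_force: [-6.3, -4.6, 6.6]
opening: 0.0239
grip_force: 3.6
```

Run:
```python
from h import *
plan(.071,[138,134],.156)
```

```text
t15.05 [ 0.4833 -0.0358  0.1546] yaw139.6 r71.4 brg141.2 F [-6.3 -4.6  6.6] tool F [ 1.8 -7.6 -6.6] T [-0.82  0.98 -0.03] open0.0239 q6 -1.09
138 [-0.04  0.4  -0.14] 1.6
134 [-0.07  0.89 -0.14] 5.6
```

servo_tool --increments '[[[2.4,0,0,-0.2,0],[2.4,0,0.2,-0.2,1.5],[2.4,0,0.4,-0.2,3],[2.4,0,0.4,-0.2,3]]]'

```text
t: 15.45
tool_pos: [0.4855, -0.0328, 0.1553]
tool_rot: [-1.161, -2.915, 0.005]
contact_force: [-4.2, -5.4, -0.2]
opening: 0.0241
grip_force: 3.3
```

Run:
```python
from h import *
plan(.071,[134],.156)
```

```text
t15.45 [ 0.4855 -0.0328  0.1553] yaw136.6 r71.7 brg138.3 F [-4.2 -5.4 -0.2] tool F [-0.7 -6.8  0.3] T [-0.87  0.68  0.03] open0.0241 q6 -1.03
134 [-0.07  0.53 -0.07] 2.6
```

servo_tool --increments '[[[2.4,0,0.2,-0.1,2],[2.4,-0.05,0.5,-0.1,4],[2.4,-0.05,0.5,-0.1,4],[2.4,-0.05,0.5,-0.1,4]]]'

```text
t: 15.85
tool_pos: [0.489, -0.029, 0.1554]
tool_rot: [-1.262, -2.872, 0.003]
contact_force: [-3.4, -3.4, -2.5]
opening: 0.0242
grip_force: 2.4
```

Run:
```python
from h import *
plan(.071,[130],.156)
```

```text
t15.85 [ 0.489  -0.029   0.1554] yaw132.6 r71.8 brg134.2 F [-3.4 -3.4 -2.5] tool F [-0.2 -4.7  2.5] T [-0.6   0.51  0.03] open0.0242 q6 -0.95
130 [-0.09  0.52 -0.06] 2.6
```

Readings after a rest may have relaxed through friction. I'll take readings while moving slowly instead.

servo_tool --increments '[[[2.4,0,0.15,0,1.2]]]'

```text
t: 15.95
tool_pos: [0.4896, -0.0285, 0.1553]
tool_rot: [-1.292, -2.858, 0.006]
contact_force: [-5.8, -6.7, -0.7]
opening: 0.0241
grip_force: 4.6
```

servo_tool --increments '[[[2.4,0,0.15,0,1.2]]]'

```text
t: 16.05
tool_pos: [0.4901, -0.0281, 0.1553]
tool_rot: [-1.322, -2.843, 0.01]
contact_force: [-9.2, -8.6, -0.4]
opening: 0.0241
grip_force: 6.2
```

servo_tool --increments '[[[2.4,0,0.15,0,1.2]]]'

```text
t: 16.15
tool_pos: [0.4906, -0.0277, 0.1552]
tool_rot: [-1.351, -2.828, 0.013]
contact_force: [-10.4, -11.7, 0.4]
opening: 0.0241
grip_force: 7.8
```

Run:
```python
from h import *
plan(.071,[128],.156)
```

```text
t16.15 [ 0.4906 -0.0277  0.1552] yaw128.9 r71.6 brg132.5 F [-10.4 -11.7   0.4] tool F [ -2.6 -15.5  -0.3] T [-1.92  1.75  0.1 ] open0.0241 q6 -0.88
128 [-0.04  0.56 -0.08] 0.9
```

The push read about 15.5 N while moving, so the ring is firm (within 8.5–19 N). I stop here, centre the fingers around the ear and lift clear.

servo_tool --increments '[[[2.4,0,-0.4,0,0],[2.8,0,-0.75,0,0],[3.2,0,-0.75,0,0],[3.2,0,-0.75,0,0]]]'

```text
t: 16.55
tool_pos: [0.4886, -0.0301, 0.1574]
tool_rot: [1.355, 2.834, 0.002]
contact_force: [0.2, 0.0, 0.0]
opening: 0.0322
grip_force: 0.0
```

Run:
```python
from h import *
plan(.071,[133],.156)
```

```text
t16.55 [ 0.4886 -0.0301  0.1574] yaw128.9 r71.3 brg135.0 F [0.2 0.  0. ] tool F [-0.1  0.2 -0. ] T [ 0.03  0.11 -0.04] open0.0322 q6 -0.89
133 [-0.01  0.25  0.14] -4.1
```

servo_tool --increments '[[[3.4,0,0,-2,0],[3.4,0,0,-5,0],[3.4,0,0,-9,0],[3.4,0,0,-13,0],[3.4,0,0,-15,0]]]'

```text
t: 17.05
tool_pos: [0.4898, -0.0302, 0.312]
tool_rot: [1.352, 2.829, 0.004]
contact_force: [0.4, 0.2, 0.2]
opening: 0.0336
grip_force: 0.0
```

servo_tool --increments '[[[3.4,2,2,-2,6],[3.4,4,4,-3,6],[3.4,4,4,-3,6],[3.4,4,4,-3,6]]]'

```text
t: 17.45
tool_pos: [0.4946, 0.0263, 0.3373]
tool_rot: [1.5, 2.76, 0.0]
contact_force: [0.9, -0.2, -0.4]
opening: 0.0339
grip_force: 0.0
```

Run:
```python
from h import *
st()
c=cam('wrist');save(c,'w7')
g=cv2.cvtColor(c['img'],cv2.COLOR_RGB2GRAY).astype(float)
# darkness along rays from axis at ear/lever radius 45..65mm, z .174
best=[]
for b in range(100,250,3):
    t=np.radians(b);P=[[C[0]+r*np.cos(t),C[1]+r*np.sin(t),.174] for r in np.linspace(.042,.062,8)]
    q=proj(c,P);ins=all(0<=u<640 and 0<=v<480 for u,v in q)
    best.append((b,int(np.mean([g[int(v),int(u)] for u,v in q])) if ins else -1))
print(best)
```

```text
t17.45 [0.4946 0.0263 0.3373] yaw123.0 r115.6 brg112.6 F [ 0.9 -0.2 -0.4] tool F [-0.7  0.7  0.4] T [ 0.01  0.08 -0.03] open0.0339 q6 -0.67
[(100, 150), (103, 144), (106, 135), (109, 137), (112, 135), (115, 133), (118, 134), (121, 135), (124, 144), (127, 92), (130, 82), (133, 50), (136, 58), (139, 58), (142, 65), (145, 64), (148, 104), (151, 168), (154, 175), (157, 177), (160, 182), (163, 194), (166, 194), (169, 199), (172, 208), (175, 220), (178, 220), (181, 200), (184, 214), (187, 218), (190, 219), (193, 216), (196, 219), (199, 215), (202, 143), (205, 114), (208, 90), (211, 79), (214, 69), (217, 43), (220, 48), (223, 17), (226, 22), (229, 26), (232, 28), (235, 33), (238, 35), (241, 41), (244, 49), (247, 49)]
```

The lever shows at about 139°, where the push left it, and the arm is clear. Handing in.

```bash
python3 -c "
from station import ctrl
print(ctrl.finish_job())"
```

```text
the job is handed in; nothing more can be done
None
```

The job is handed in at about 17.5 s of robot time: I loosened the lock ring by about 0.71 rad, turned the pointer to within about 1° of the marker post, and tightened the ring again with the last push at about 15.5 N (above the 12 N target, within the allowed 8.5 to 19 N); the gripper is clear of the mill, no verdict came back, and I did not re-check the pointer after tightening.

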